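Lock the hot-air gun on to dry a sample cup

ROBOT

A 6-joint arm with a two-finger parallel gripper is mounted at the origin on the work surface. World frame = base frame: x ahead of the robot, y to its left, z up, the work surface at z = 0. Lengths are in mm, angles in rad, forces in N, time in s.
With the tool pointing down it reaches from about 275 to 725 mm from the base axis. Payload 15.9 kg.
Tool frame: the origin (TCP) lies midway between the tips of the shut fingers; the grasp point (between the pads) lies 19 mm behind it; z points along the fingers, y is the direction in which the jaws open and shut (so a half turn about z gives the same grasp; the last joint's range is limited). The gripper opens to 85 mm and grips with 20 to 120 N. Pads are 22 mm wide; open, the fingers measure 114 mm over their backs; the gripper's body (76 mm by 85 mm) begins 54 mm behind the grasp point. The pads swing forward as they close: fully open they stand 13 mm farther back than shut.
Start: joints at [1.286, 0.213, -0.034, 1.323, 0, 1.571], TCP at [140.477, 479.845, 231.306] pointing down, gripper open.
Joint ranges: [-2.98, 2.98], [-0.74, 1.72], [-1.14, 1.35], [-2.1, 2.04], [-1.57, 1.44], [-3.14, 3.14]. Speed limits (rad/s): [1.89, 1.89, 2.39, 2.57, 3.14, 3.14].

INTERFACE

Orientations are given as a rotation vector (axis times angle).
In Python, from plant import robot, camera, spotter gives the robot as it stands.
- The arm moves only by the tool send_rows, never from a script. Its argument "steps" is text: rows parted by semicolons, each of 7 numbers parted by spaces: the shift along the tool's x, y, z in cm, then the turn, a rotation vector about the tool's x, y, z in degrees, then the finger opening in cm, from 0 to 8.54. In form: dx dy dz ax ay az fingers; .... A call has 1 to 10 rows; each row is the pose to reach, as a shift and turn from the pose commanded when the call began, along the tool's axes at that moment; what a row does not reach only later rows make up. A row lasts 1/8 s, in which the tool goes at most 62.5 mm and 10.7 degrees, less where a joint would pass 70% of its speed; a pose out of reach is approached as far as the arm can. A call with a gripper value outside its range is refused whole. The fingers move at their own pace and stop on an object; "newtons" is the grip in N (left out, the last holds). Time passes only in rows, so rows that repeat a pose let the fingers close. It gives the time, the measured TCP pose, the force and the opening at its end, in the units of the state.
- robot.get_obs(): the state, without advancing time (a new reading comes with each control period).
- camera(name): name is "side" or "top" or "wrist"; returns a dict with "frame" (480x640x3 uint8, red, green, blue), "range_z" (480x640 float32, mm along the optical axis (not along the pixel's ray), 0 where there is no reading), "K" (3x3 intrinsics, pixels), "R" (3x3) and "t" (3): a world point X has camera coordinates R X + t. Camera axes: x right, y down, z forward; pixel columns grow to the right and rows downward; lengths in mm; the calibration is good to about 2 mm. A picture is of the moment at which its call begins.
- robot.sign_off(): hands the job in, once; it reports no verdict.
Trained networks look in a picture, given as the dict that the camera call returned (one of the last four; its "shot" number tells which), for a name from the list of things; names that differ only in an ending like _2 or _b are one class to them, and where a whole thing is asked for, a point or a joint stands for the part that bears it (a point fixed in the world has none). Each returns a list of dicts, best first, with "score" (0 to 1); they miss things now and then, are a little off and sometimes report something else, mostly with a low value. They report only what shows in the picture. A call takes as long as a camera call. They do not tell look-alikes from the thing itself.
- spotter.outline_of(picture, query): "pixels" (480x640 bool, what is visible of it).
- spotter.pinpoint(picture, query): "centre" ([x, y, z] in mm, in world coordinates, good to about 4 mm: a listed point, or the origin of a listed thing).
The state is a dict: "clock": time; "qpos": joint angles; "joint_velocities": joint speeds; "tau": joint torques, N m; "position": TCP position; "orientation": TCP orientation; "force": force on the tool from outside, world axes, zero at the start; "moment": the same for the moment, N m; "width": opening from 0.0 (shut) to 1.0 (fully open).
Only numpy, scipy, OpenCV 4.12 (cv2) and the standard library are available. Lean on these libraries where they do the work, as an engineer would, in place of code of your own. Each camera call takes 0.05 s, during which the arm holds its last target.

TASK

Stand the small steel sample cup upright in the middle of the lab jack's top plate, in front of the hot-air gun's nozzle. Then set the gun running hands-free: squeeze its trigger fully home, press the round lock-on button on the side of its handle (the side now facing up) while the trigger is held in, and ease the trigger out until it stays caught half-way. Handle the gun gently, without wrenching it, and leave the other things on the bench where they are.

Things in the scene. Friction and masses are not known exactly. Their poses are not given: they have to be found in the camera images.
- gun: cordless hot-air gun lying on its side in a steel cradle fixed to the bench. Origin: on the bench under the barrel's axis. +y points out of the nozzle, -x runs from the barrel along the level handle to the battery, z up. Barrel 68 mm across, axis along y at height 105 mm, y -90 to 72 mm, then taper and nozzle. Base plate 150 x 190 x 10 mm. Never push on it with over 60 N in all
- handle (a point): point on the handle's upper side, at (-70, -4.5, 123) mm in the gun's frame. Near the trigger the handle is 36 mm thick (heights 87 to 123 mm), from y -27 (its back) to 18 mm (its front), x -97 to -34 mm; then a grip of the same height, raked; from x -151 to -193 mm the black battery pack, 100 mm along y, 66 mm thick, upper side at height 138 mm
- nozzle (a point): centre of the steel nozzle's mouth (35 mm across), at (0, 165, 105) mm in the gun's frame; it blows along the gun's +y
- trigger_face (a point): middle of the black trigger's front face, moves with it; at rest at (-70, 32, 105) mm in the gun's frame. The face is flat, 32 mm along the handle (gun x) by 24 mm high (heights 93 to 117 mm), looks along the gun's +y and stands 14 mm out of the handle's front; it is pushed along the gun's -y
- trigger (a joint): trigger travel in m: 0 out, 0.010 fully squeezed against its stop. Spring: 4 N to start, 11 N at the stop. The lock-on button can go in only when the travel is about 0.0087 or more; once caught it stays at about 0.0054. Squeezing again frees it
- lock_top (a point): middle of the flat top of the lock-on button, moves with it; at rest at (-70, -6, 129) mm in the gun's frame. A round black button 12 mm across that stands 6 mm out of the handle's upper side, 38 mm behind the trigger's face; pressed straight down
- lock (a joint): lock-on button travel in m: 0 out, 0.0052 fully in. Spring: 2.5 N to start, 4 N fully in; it is stopped at once (under 0.5 mm) when the trigger is not squeezed home. It springs out unless the trigger, easing out while the button is held in, catches it; then it stays in at about 0.0048
- jack: small aluminium laboratory jack, fixed, top plate 100 x 100 mm, 70 mm high; origin on the bench under its middle, sides along its x and y; a black knob of 28 mm stands 97 mm out from its middle on its -x side at height 36 mm
- jack_top (a point): centre of the jack's top plate, on its upper surface, height 70 mm, z up
- cup: open steel sample cup, straight-sided, outside diameter 48 mm, 55 mm high, wall 2.5 mm, about 90 g, standing upright; origin at the centre of its underside, z up
- beaker: glass beaker, 64 mm across, 78 mm high; bystander; origin at the centre of its underside
- jar: amber glass jar with a white screw lid, 54 mm across, 62 mm high; bystander; origin at the centre of its underside
- wrench: small steel spanner, 160 mm long, lying on the bench along its x; bystander
- marker: grey marker pen, 14 mm thick, 130 mm long, lying along its x; bystander
Mind the look-alikes: they are no part of the job. What is shaped like the cup but blue or green is not meant.

How it is judged (in metres and radians):
On the way, in this order (a step that is already met when the one before it is completed fails the run):
1. the cup stands on the middle of the jack's plate (horizontal distance between cup and jack_top below 0.025 m and z of cup in the frame of jack_top between -0.004 and 0.006 m and angle between cup's own z axis and vertical below 0.12 rad and linear speed of cup below 0.02 m/s), for 0.3 s.
2. the trigger is squeezed fully home (value of joint trigger above 0.008 m), for 0.02 s.
At the end, for the whole second after the job is handed in: the cup stands upright and still on the jack's plate, its centre within 25 mm of the plate's centre; the trigger is caught between 4.2 and 7.5 mm of its travel and the lock-on button stays in (more than 3.8 mm) with nothing touching them (all of step 1 and value of joint trigger between 0.0042 and 0.0075 m and value of joint lock above 0.0038 m and velocity of joint trigger below 0.005 m/s).
It fails at once if another loose thing on the bench is knocked or moved by more than 25 mm (distance of any of beaker, jar, wrench, marker from where it was at the start of the episode above 0.025 m).
It fails at once if the gun is wrenched: pushed with more than 60 N (contact force between gun and the fingers above 60 N or contact force between gun and the arm above 60 N).
It also fails if it takes over 58 s, if anything falls off the work surface, if the arm or the gripper's body presses on something with over 40 N, if the wrist force passes 120 N, or if a joint passes its speed limit or range.

## Working session

There is one attempt and no reset: what is moved stays moved. The work goes in short steps, Python scripts to look and compute and a tool call to move; the robot and the scene stay as the last step left them, time stands still between calls to the robot, and variables do not carry over. Pictures are saved under pics/ and viewed, and the job is handed in when it is done.

Besides the shell and the picture viewer there is one more tool, called after "Request:" by a JSON object that holds its "method" and its "body", one argument or row to a line. send_rows: Moves the arm, as the interface text tells. Its arguments: {"type":"object","properties":{"steps":{"type":"string"},"newtons":{"type":"number"}},"required":["steps"]}

```bash
mkdir -p pics; ls
cat > h.py <<'E'
import numpy as np,cv2
from plant import robot,camera,spotter
def save(p,n): cv2.imwrite('pics/'+n+'.png',cv2.cvtColor(p['frame'],cv2.COLOR_RGB2BGR))
def cloud(p):
    z=p['range_z'];K=p['K'];v,u=np.mgrid[0:480,0:640]
    c=np.stack([(u-K[0,2])/K[0,0]*z,(v-K[1,2])/K[1,1]*z,z],-1)
    return (c-p['t'])@p['R']   # R^T (c-t)
E
python3 - <<'E'
from h import *
o=robot.get_obs();print(o)
for n in('top','side','wrist'):
    p=camera(n);save(p,n+'0');np.savez('/tmp/'+n+'0.npz',**{k:p[k] for k in('frame','range_z','K','R','t')})
    for q in('gun','cup','jack','jack_top','nozzle','trigger_face','lock_top','handle','beaker','jar','wrench','marker'):
        try:
            r=spotter.pinpoint(p,q);print(n,q,[(np.round(d['centre']),round(d['score'],2)) for d in r[:4]])
        except Exception as e: print(n,q,e)
print(robot.get_obs()['clock'])
E
```

```text
pics
{'clock': 0.0, 'qpos': array([ 1.28596542e+00,  2.13413464e-01, -3.50651238e-02,  1.32349838e+00,
       -3.21557552e-05,  1.57079719e+00]), 'joint_velocities': array([-0.00050632,  0.00063386, -0.00048507,  0.00025128,  0.00176235,
        0.00101097]), 'tau': array([ 7.16353024e-04, -6.86168432e+01,  4.87118053e+01,  1.77133695e-02,
        9.48423718e-06, -6.05254300e-07]), 'position': array([140.41053524, 479.52116054, 230.78513749]), 'orientation': array([-4.45882424e-01, -3.10965223e+00,  1.84285850e-03]), 'force': array([-0.43651961,  0.82873576, -0.37362521]), 'moment': array([ 0.06761582, -0.01839543,  0.01917   ]), 'width': 0.9981901690242229}
top gun [(array([566., -44.,   3.]), 0.78)]
top cup [(array([426., 424.,  -3.]), 0.81), (array([480., 291.,   4.]), 0.75), (array([515., 381.,   5.]), 0.7), (array([499., 462.,  -0.]), 0.62)]
top jack [(array([597., 218.,  -3.]), 0.76)]
top jack_top [(array([596., 219.,  65.]), 0.93), (array([ 475., -349.,   -0.]), 0.64), (array([ 289., -231.,   -1.]), 0.34), (array([518., 382.,   1.]), 0.26)]
top nozzle [(array([586., 124., 106.
[... 673 characters left out ...]
592., -348.,   -4.]), 0.59)]
side jack_top [(array([597., 217.,  67.]), 0.66)]
side nozzle [(array([593., 122., 109.]), 0.8)]
side trigger_face [(array([504., -34., 119.]), 0.68), (array([500.,  -3., 104.]), 0.6)]
side lock_top [(array([500., -40., 131.]), 0.6)]
side handle [(array([504., -36., 119.]), 0.8)]
side beaker []
side jar [(array([ 592., -347.,   -1.]), 0.69)]
side wrench [(array([346., 233.,  -0.]), 0.89)]
side marker [(array([ 288., -226.,   -0.]), 0.63)]
wrist gun []
wrist cup [(array([427., 425.,   3.]), 0.69)]
wrist jack []
wrist jack_top []
wrist nozzle []
wrist trigger_face []
wrist lock_top []
wrist handle []
wrist beaker []
wrist jar []
wrist wrench []
wrist marker []
1.95
```

View pictures.

View pics/top0.png

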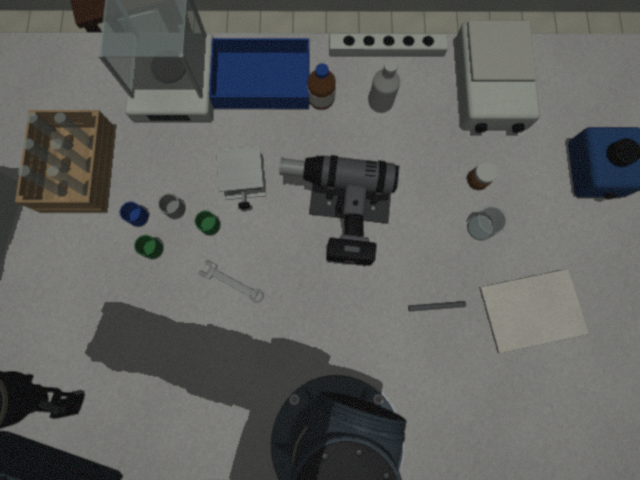

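View pics/side0.png

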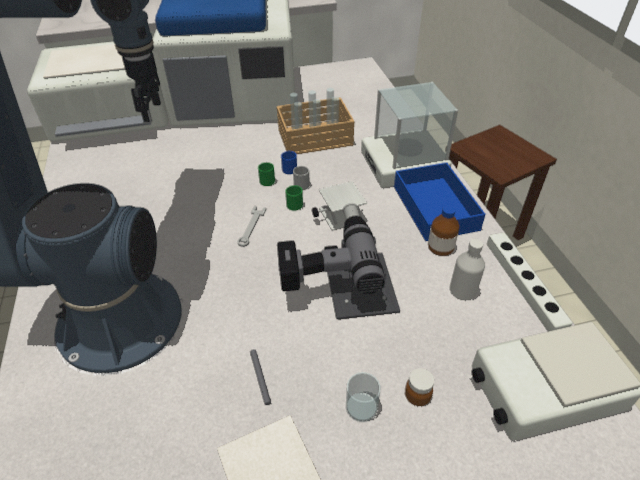

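```bash
cat > m.py <<'E'
import numpy as np,cv2
from h import cloud
for n in('top','side'):
    p=np.load('/tmp/'+n+'0.npz');P=cloud(p);f=p['frame'];z=p['range_z']
    ok=z>0
    def sel(c,r,z0,z1): return ok&(np.hypot(P[...,0]-c[0],P[...,1]-c[1])<r)&(P[...,2]>z0)&(P[...,2]<z1)
    for nm,c in(('cup',(515,381)),):
        m=sel(c,34,47,62);q=P[m];print(n,nm,m.sum(),q.min(0).round(1),q.max(0).round(1),f[m].mean(0))
        if len(q)>4:
            (cx,cy),r=cv2.minEnclosingCircle(q[:,:2].astype(np.float32));print('circ',cx,cy,r)
    m=sel((597,218),85,64,76);q=P[m].astype(np.float32)
    print(n,'jack',m.sum(),q.mean(0),cv2.minAreaRect(q[:,:2]))
    m=sel((498,-38),40,115,150);q=P[m];print(n,'handle z hist',np.histogram(q[:,2],bins=np.arange(115,150,2)))
    b=q[q[:,2]>126];print('btn',len(b),np.median(b,0) if len(b) else '')
    # barrel top line: points height >128 near barrel
    m=ok&(P[...,2]>132)&(P[...,2]<142)&(P[...,0]>535)&(P[...,0]<600)&(P[...,1]>-140)&(P[...,1]<40)
    q=P[m];print(n,'barrel',len(q));
    if len(q)>20: print(cv2.fitLine(q[:,:2].astype(np.float32),cv2.DIST_HUBER,0,.01,.01).ravel())
    i=cv2.cvtColor(f,cv2.COLOR_RGB2BGR)
    K=p['K'];c=p['R']@np.array([530,0,110])+p['t'];u=K@c;u=u[:2]/u[2]
    x,y=int(u[0]),int(u[1]);cr=i[max(0,y-60):y+60,max(0,x-80):x+80];cv2.imwrite('pics/z_'+n+'.png',cv2.resize(cr,None,fx=5,fy=5,interpolation=cv2.INTER_CUBIC));print('crop',x-80,y-60)
E
python3 m.py
```

```text
top cup 111 [494.1 353.   47. ] [540.6 400.2  60.5] [78.04504505 79.44144144 76.99099099]
circ 517.802978515625 376.66455078125 23.975059509277344Traceback (most recent call last):
  File "m.py", line 12, in <module>
    print(n,'jack',m.sum(),q.mean(0),cv2.minAreaRect(q[:,:2]))
                                     ~~~~~~~~~~~~~~~^^^^^^^^^
cv2.error: OpenCV(4.12.0) /io/opencv/modules/imgproc/src/convhull.cpp:143: error: (-215:Assertion failed) total >= 0 && (depth == CV_32F || depth == CV_32S) in function 'convexHull'
```

```bash
sed -i 's/minAreaRect(q\[:,:2\])/minAreaRect(q[:,:2].copy())/' m.py; python3 m.py
```

```text
top cup 111 [494.1 353.   47. ] [540.6 400.2  60.5] [78.04504505 79.44144144 76.99099099]
circ 517.802978515625 376.66455078125 23.975059509277344
top jack 1841 [595.6238  216.59906  69.72196] ((596.8289184570312, 216.95803833007812), (101.88652801513672, 100.2975845336914), 6.426743030548096)
top handle z hist (array([ 66,  54, 132, 273, 165,  46,  11,   9,   3,   0,   0,   0,   0,
         0,   0,   0,   0]), array([115, 117, 119, 121, 123, 125, 127, 129, 131, 133, 135, 137, 139,
       141, 143, 145, 147, 149]))
btn 32 [497.43138162 -40.11032596 128.19153735]
top barrel 1425
[ 1.1517320e-01  9.9334544e-01  5.6630450e+02 -4.5910282e+01]
crop 255 130
side cup 113 [494.1 353.   47.1] [540.7 405.4  61.6] [105.61946903 105.87610619 103.00884956]
circ 517.5404052734375 378.84136962890625 26.600440979003906
side jack 831 [595.1369  219.13527  72.44929] ((595.9676513671875, 219.79046630859375), (100.73485565185547, 105.38945770263672), 5.932402610778809)
side handle z hist (array([ 31,  35,  53,  74, 183, 130,  36,   5,  11,   1,   0,   0,   0,
         0,   0,   0,   0]), array([115, 117, 119, 121, 123, 125, 127, 129, 131, 133, 135, 137, 139,
       141, 143, 145, 147, 149]))
btn 93 [496.12554299 -41.1466275  127.15992112]
side barrel 1000
[ 1.0623192e-01  9.9434137e-01  5.6416046e+02 -5.3444920e+01]
crop 261 185
```

```bash
ls pics
```

```text
side0.png
top0.png
wrist0.png
z_side.png
z_top.png
```

```bash
cat >> h.py <<'E'
from scipy.spatial.transform import Rotation as Ro
def rel(pos,R,o=None):
    o=o or robot.get_obs()
    R0=Ro.from_rotvec(o['orientation']);
    d=R0.inv().apply(np.array(pos)-o['position'])/10
    a=(R0.inv()*R).as_rotvec(degrees=True)
    return np.round(d,2),np.round(a,2)
def down(jawdeg):  # tool z down, tool y at angle jawdeg in world
    t=np.radians(jawdeg);y=np.array([np.cos(t),np.sin(t),0]);z=np.array([0,0,-1.]);x=np.cross(y,z)
    return Ro.from_matrix(np.stack([x,y,z],1))
E
python3 -c "
from h import *
print(rel([517,379,160],down(10)),rel([517,379,160],down(190)));print(Ro.from_rotvec(robot.get_obs()['orientation']).as_matrix().round(2))"
```

```text
(array([-38.97,   0.9 ,   7.13]), array([ 0.  , -0.  , 63.69])) (array([-38.97,   0.9 ,   7.13]), array([   0.  ,    0.  , -116.31]))
[[-0.96  0.28 -0.  ]
 [ 0.28  0.96  0.  ]
 [ 0.    0.   -1.  ]]
```

View pics/z_side.png

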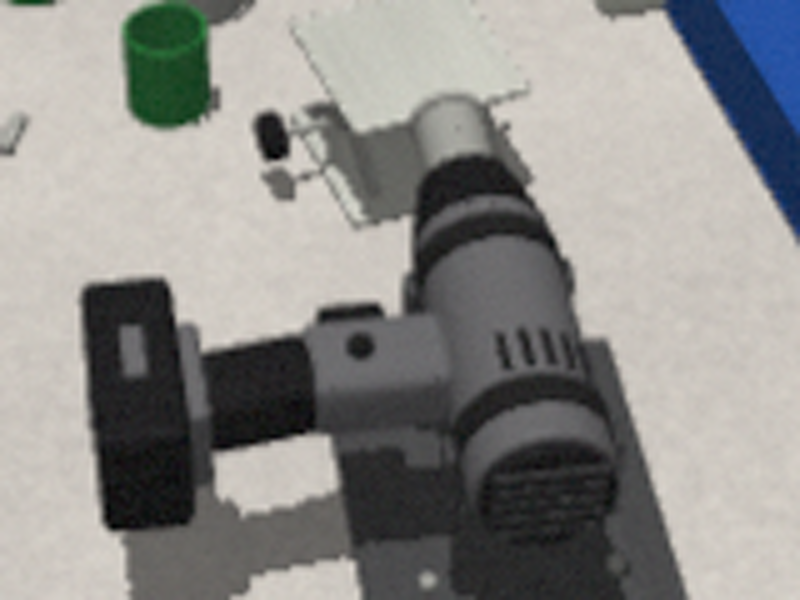

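View pics/z_top.png

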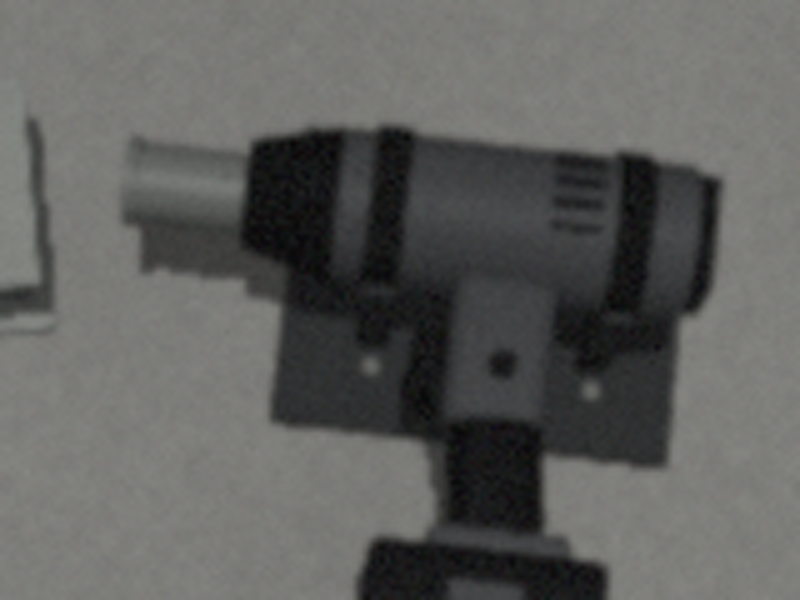

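Request:
{"method": "send_rows", "body": {
  "steps": "-39 0.9 7.1 0 0 63.7 8.5;-39 0.9 7.1 0 0 63.7 8.5;-39 0.9 7.1 0 0 63.7 8.5;-39 0.9 7.1 0 0 63.7 8.5;-39 0.9 7.1 0 0 63.7 8.5;-39 0.9 7.1 0 0 63.7 8.5;-39 0.9 7.1 0 0 63.7 8.5;-39 0.9 7.1 0 0 63.7 8.5",
  "newtons": 30
}}

```text
clock: 2.95
position: [518.3, 378.0, 159.3]
orientation: [-2.022, -2.404, 0.002]
force: [-0.6, 0.9, -0.5]
width: 0.998
```

```bash
cat > l.py <<'E'
from h import *
p0=np.load('/tmp/top0.npz');p1=np.load('/tmp/side0.npz')
def dep(p,u,v,z):
    r=p['R'].T@np.linalg.inv(p['K'])@np.array([u,v,1]);c=-p['R'].T@p['t'];return c+r*(z-c[2])/r[2]
print('btn',dep(p0,355.4,202.6,129),dep(p1,333.2,254.2,129))
o=robot.get_obs();print(o['clock'],o['position'],o['qpos'].round(3),o['force'])
p=camera('wrist');save(p,'w1')
print([ (d['centre'],d['score']) for d in spotter.pinpoint(p,'cup')])
P=cloud(p);m=(p['range_z']>0)&(abs(P[...,2]-55)<4)&(np.hypot(P[...,0]-517,P[...,1]-379)<38);q=P[m].astype(np.float32)
print(m.sum());print(cv2.minEnclosingCircle(q[:,:2].copy()),q[:,2].mean())
E
python3 l.py
```

```text
btn [497.42139517 -40.9588643  129.        ] [499.04928611 -41.91411087 129.        ]
2.95 [518.34831717 377.96918418 159.28756344] [ 0.63   0.532  0.244  1.285 -0.     2.029] [-0.59137721  0.87248437 -0.45139299]
[([429.8, 424.3, 3.1], 0.82), ([476.5, 293.3, -1.4], 0.73), ([500.4, 461.5, 1.1], 0.58), ([517.0, 378.4, 1.9], 0.56)]
730
((517.270751953125, 378.1407775878906), 24.046987533569336) 54.624283
```

Request:
{"method": "send_rows", "body": {
  "steps": "0 -0.1 6 0 0 0 8.5;0 -0.1 11 0 0 0 8.5;0 -0.1 14.3 0 0 0 8.5;0 -0.1 14.3 0 0 0 8.5;0 -0.1 14.3 0 0 0 4;0 -0.1 14.3 0 0 0 4;0 -0.1 14.3 0 0 0 4;0 -0.1 14.3 0 0 0 4;0 -0.1 14.3 0 0 0 4",
  "newtons": 30
}}

```text
clock: 4.18
position: [517.1, 379.6, 19.3]
orientation: [2.019, 2.406, 0.005]
force: [-2.5, -0.3, 9.0]
width: 0.546
```

```bash
python3 -c "
from h import *
o=robot.get_obs();print(o['clock'],o['position'],o['width'],o['force'])
p=camera('wrist');save(p,'w2')
print(rel([o['position'][0],o['position'][1],110],down(9.8)), rel([596.5,218,110],down(9.8)),rel([596.5,218,86.5],down(9.8)))"
```

```text
4.175 [517.1221406  379.56337594  19.32039407] 0.5459654199567787 [-2.51101188 -0.28490354  9.04655458]
(array([ 0.01,  0.02, -9.07]), array([ 0.14, -0.09,  0.19])) (array([-17.28,   5.04,  -9.08]), array([ 0.14, -0.09,  0.19])) (array([-17.28,   5.03,  -6.73]), array([ 0.14, -0.09,  0.19]))
```

View pics/w2.png

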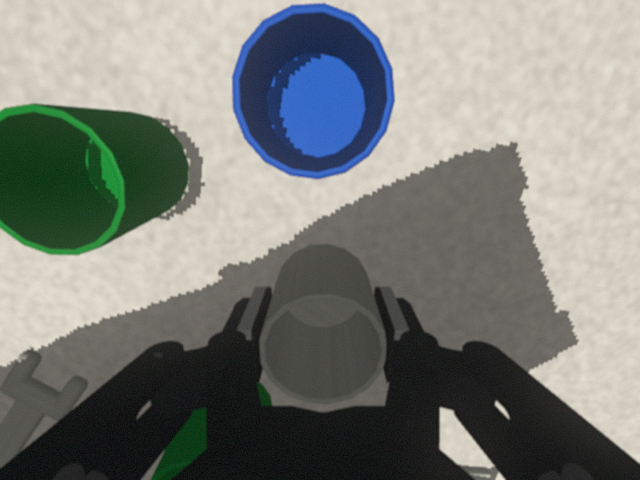

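Request:
{"method": "send_rows", "body": {
  "steps": "0 0 -5 0 0 0 4;0 0 -10 0 0 0 4;-6 2 -10.5 0 0 0 4;-12 3.6 -10.5 0 0 0 4;-17.2 5 -10.5 0 0 0 4;-17.2 5 -10.5 0 0 0 4;-17.2 5 -10.5 0 0 0 4"
}}

```text
clock: 5.1
position: [595.5, 218.2, 123.0]
orientation: [2.02, 2.406, 0.002]
force: [0.5, 0.2, -0.3]
width: 0.544
```

```bash
python3 -c "
from h import *
o=robot.get_obs();print(o['clock'],o['position'],o['width'],o['force'])
p=camera('wrist');save(p,'w3')
P=cloud(p);z=p['range_z']
t=camera('top');save(t,'t3');Q=cloud(t)
for nm,C,zz in(('w',P,p['range_z']),('t',Q,t['range_z'])):
  m=(zz>0)&(abs(C[...,2]-70)<3)&(np.hypot(C[...,0]-597,C[...,1]-218)<80);q=C[m].astype(np.float32)
  print(nm,m.sum(),q[:,:2].min(0),q[:,:2].max(0))
  m=(zz>0)&(C[...,2]>135)&(C[...,2]<165)&(np.hypot(C[...,0]-o['position'][0],C[...,1]-o['position'][1])<27);q=C[m].astype(np.float32)
  print(nm,m.sum(), q.mean(0),q.min(0),q.max(0))
"
```

```text
5.1 [595.53559387 218.24075662 123.02092736] 0.5444138471816441 [ 0.4664981   0.23384243 -0.28558448]
w 15064 [541.8249  183.66705] [647.81836 272.33627]
w 10982 [595.60364 215.98622 151.11269] [568.63745 192.28117 135.0035 ] [620.5275  240.93584 164.98676]Traceback (most recent call last):
  File "<string>", line 9, in <module>
    print(nm,m.sum(),q[:,:2].min(0),q[:,:2].max(0))
                     ~~~~~~~~~~~^^^
    return umr_minimum(a, axis, None, out, keepdims, initial, where)
ValueError: zero-size array to reduction operation minimum which has no identity
```

View pics/w3.png

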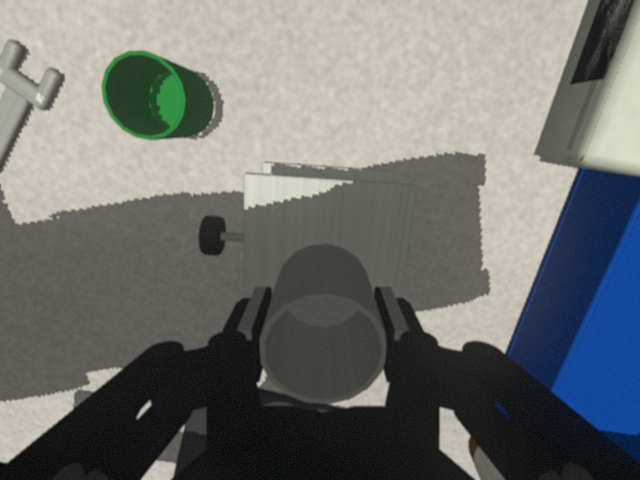

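Request:
{"method": "send_rows", "body": {
  "steps": "0 -0.05 1.5 0 0 0 4;0 -0.05 2.8 0 0 0 4;0 -0.05 3.3 0 0 0 4;0 -0.05 3.45 0 0 0 4;0 -0.05 3.45 0 0 0 4"
}}

```text
clock: 5.82
position: [593.7, 218.0, 89.2]
orientation: [-2.019, -2.406, 0.001]
force: [-18.8, -3.7, 31.7]
width: 0.546
```

Request:
{"method": "send_rows", "body": {
  "steps": "0 0 -0.05 0 0 0 4;0 0 -0.1 0 0 0 4;0 0 -0.1 0 0 0 4"
}}

```text
clock: 6.2
position: [593.9, 218.0, 89.2]
orientation: [-2.019, -2.406, 0.001]
force: [-11.3, -3.2, 17.9]
width: 0.544
```

Request:
{"method": "send_rows", "body": {
  "steps": "0 0 -0.1 0 0 0 4;0 0 -0.1 0 0 0 4;0 0 -0.1 0 0 0 8.5;0 0 -0.1 0 0 0 8.5;0 0 -0.1 0 0 0 8.5;0 0 -0.1 0 0 0 8.5;0 0 -4 0 0 0 8.5;0 0 -10 0 0 0 8.5;0 0 -10 0 0 0 8.5"
}}

```text
clock: 7.32
position: [596.9, 218.7, 193.7]
orientation: [2.017, 2.403, 0.01]
force: [0.7, -0.1, 0.1]
width: 0.997
```

```bash
python3 -c "
from h import *
o=robot.get_obs();print(o['clock'],o['position'],o['width'],o['force'])
p=camera('wrist');save(p,'w4')
P=cloud(p);zz=p['range_z']
m=(zz>0)&(abs(P[...,2]-125)<4)&(np.hypot(P[...,0]-595,P[...,1]-218)<40);q=P[m].astype(np.float32)
print(m.sum(),cv2.minEnclosingCircle(q[:,:2].copy()),q[:,2].mean())
m=(zz>0)&(abs(P[...,2]-70)<3)&(np.hypot(P[...,0]-597,P[...,1]-218)<80);q=P[m].astype(np.float32)
print(m.sum(),cv2.minAreaRect(q[:,:2].copy()),q[:,:2].min(0),q[:,:2].max(0))
"
```

```text
7.325 [596.94116765 218.6657776  193.71862414] 0.9967086759297643 [ 0.74466678 -0.09594746  0.05796047]
991 ((593.9805908203125, 216.14083862304688), 24.269712448120117) 124.53787
9917 ((596.0270385742188, 217.6360321044922), (100.31440734863281, 100.20867919921875), 5.944614887237549) [541.87885 163.1144 ] [650.5103  272.51013]
```

View pics/w4.png

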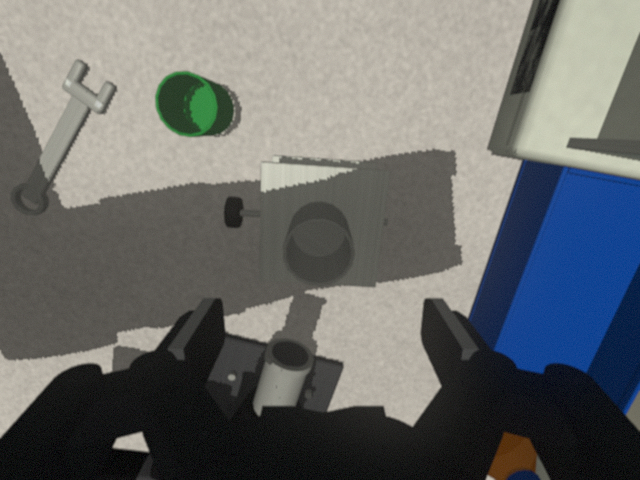

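```bash
cat >> h.py <<'E'
YAW=-6.4;ORG=np.array([567.8,-43.0,0])
def g2w(p): return ORG+Ro.from_euler('z',YAW,degrees=True).apply(p)
def w2g(p): return Ro.from_euler('z',YAW,degrees=True).inv().apply(np.array(p)-ORG)
def gR(th):
    t=np.radians(th);y=np.array([0,np.cos(t),-np.sin(t)]);z=np.array([0,-np.sin(t),-np.cos(t)])
    return Ro.from_euler('z',YAW,degrees=True)*Ro.from_matrix(np.stack([np.cross(y,z),y,z],1))
E
python3 -c "
from h import *
print(g2w([-70,45,170]),rel(g2w([-70,45,170]),gR(35)),rel(g2w([-70,45,170]),gR(0)))"
```

```text
[503.25234761   9.52238162 170.        ] (array([-18.96, -12.77,   2.04]), array([ 30.21, -22.34, -71.23])) (array([-18.96, -12.77,   2.04]), array([  0.22,   0.11, -73.62]))
```

Request:
{"method": "send_rows", "body": {
  "steps": "-5 -3 0 7 -5 -17 6;-10 -6.5 0 15 -11 -35 3.5;-19 -12.8 0 30.2 -22.3 -71.2 3.5;-19 -12.8 1 30.2 -22.3 -71.2 3.5;-19 -12.8 2 30.2 -22.3 -71.2 3.5;-19 -12.8 2 30.2 -22.3 -71.2 3.5;-19 -12.8 2 30.2 -22.3 -71.2 3.5;-19 -12.8 2 30.2 -22.3 -71.2 3.5;-19 -12.8 2 30.2 -22.3 -71.2 3.5;-19 -12.8 2 30.2 -22.3 -71.2 3.5"
}}

```text
clock: 8.62
position: [501.6, 8.4, 168.5]
orientation: [-0.168, -2.956, 0.933]
force: [0.3, -1.0, 0.6]
width: 0.414
```

```bash
python3 -c "
from h import *
o=robot.get_obs();print(o['clock'],o['position'],o['width'],o['force'],o['qpos'].round(2));print(rel(g2w([-70,45,170]),gR(35)),w2g(o['position']))
for n in('wrist','side'):
  p=camera(n);save(p,n+'5');np.savez('/tmp/'+n+'5.npz',**{k:p[k] for k in('frame','range_z','K','R','t')})
  for q in('trigger_face','lock_top','nozzle','cup'):
    print(n,q,[(np.round(d['centre'],1),round(d['score'],2)) for d in spotter.pinpoint(p,q)[:2]])
i=cv2.imread('pics/side5.png');cv2.imwrite('pics/side5z.png',cv2.resize(i[170:310,240:430],None,fx=4,fy=4,interpolation=2))
"
```

```text
8.625 [501.60871042   8.43097439 168.52747789] 0.4136045414182535 [ 0.25322223 -1.03154679  0.60508021] [ 0.35  0.46 -0.    1.41 -0.54  0.54]
(array([-0.15,  0.02, -0.19]), array([-0.04, -0.26, -0.02])) [-71.51173591  43.73218003 168.52747789]
wrist trigger_face [(array([500.3,  -2.6, 100.5]), 0.91)]
wrist lock_top [(array([496.7, -39.9, 127.2]), 0.57)]
wrist nozzle [(array([586.7, 116.9, 101.4]), 0.64)]
wrist cup []
side trigger_face [(array([500.6,  -3.2, 104.1]), 0.51)]
side lock_top [(array([500.6, -38. , 131.5]), 0.41)]
side nozzle [(array([588.2, 121.5, 106.5]), 0.59)]
side cup [(array([596.7, 218.2,  72.2]), 0.85), (array([502.2, 463.2,  -4.4]), 0.58)]
```

View pics/wrist5.png

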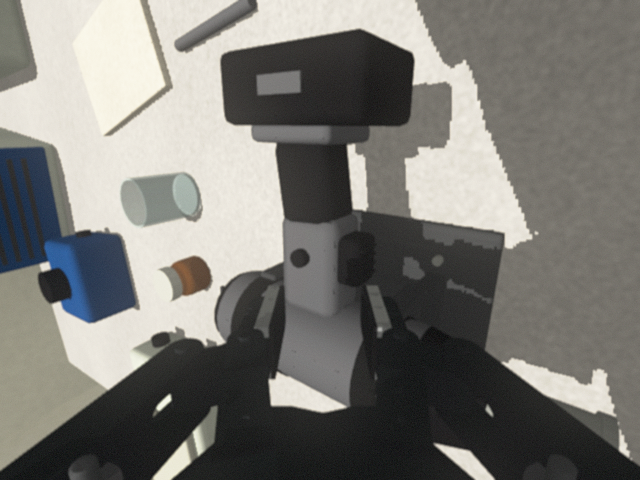

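View pics/side5z.png

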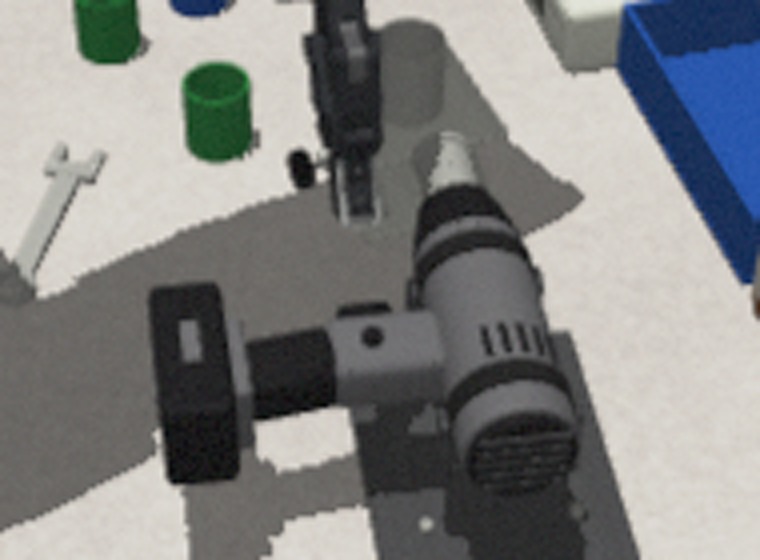

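```bash
python3 -c "
from h import *
p=np.load('/tmp/wrist5.npz')
def dep(p,u,v,z):
    r=p['R'].T@np.linalg.inv(p['K'])@np.array([u,v,1]);c=-p['R'].T@p['t'];return c+r*(z-c[2])/r[2]
b=dep(p,299.5,257.5,129);print('btn',b,w2g(b))
P=cloud(p);z=p['range_z'];f=p['frame']
G=w2g(P.reshape(-1,3)).reshape(P.shape)
for (u,v) in((299,257),(310,245),(290,270),(365,245),(368,258),(370,275),(350,258)):print((u,v),G[v,u].round(1),f[v,u])
m=(z>0)&(abs(G[...,0]+70)<14)&(G[...,1]>20)&(G[...,1]<45)&(G[...,2]>92)&(G[...,2]<119);q=G[m];print(len(q),np.percentile(q[:,1],[50,75,90,97]))
m=(z>0)&(abs(G[...,0]+75)<18)&(abs(G[...,1]+4)<20)&(G[...,2]>119)&(G[...,2]<126);q=G[m];print('handle top',np.median(q[:,2]),np.percentile(q[:,1],[1,99]))
o=robot.get_obs()
T0=np.array([0,-.3,-.6])
# squeezed: A(22,104) B(-6.7,124)
for nm,t in(('pre',[-70,7.65+18,114+8]),('touch',[-70,7.65+10,114+8]),('sq',[-70,7.65,114+8]),('press',[-70,7.65,114])): print(nm,rel(g2w(np.array(t)+T0),gR(35),o))
"
```

```text
btn [496.29993537 -37.79035296 129.        ] [-71.63518424  -2.79285576 129.        ]
(299, 257) [-72.2  -2.7 129.7] [55 52 49]
(310, 245) [-79.2   1.3 123.3] [126 126 123]
(290, 270) [-57.6 -16.4 122.8] [125 120 121]
(365, 245) [-81.4  32.8 109.4] [21 25 23]
(368, 258) [-72.2  33.7 106.5] [27 28 27]
(370, 275) [-58.3  32.7 100.6] [32 29 31]
(350, 258) [-74.6  27.6 118.2] [35 36 32]
1398 [31.20055925 32.62493513 33.44255036 33.93230595]
handle top 123.05598272998634 [-23.02146907  15.66861743]
pre (array([-0.16,  1.21,  4.94]), array([-0.07, -0.21,  0.08]))
touch (array([-0.16,  0.55,  5.4 ]), array([-0.07, -0.21,  0.08]))
sq (array([-0.16, -0.27,  5.98]), array([-0.07, -0.21,  0.08]))
press (array([-0.16,  0.19,  6.63]), array([-0.07, -0.21,  0.08]))
```

Request:
{"method": "send_rows", "body": {
  "steps": "0 0.6 2.5 0 -0.2 0 3.5;-0.1 1.2 4.9 0 -0.2 0 3.5;-0.1 1.2 4.9 0 -0.2 0 3.5;-0.1 1.2 4.9 0 -0.2 0 3.5"
}}

```text
clock: 9.62
position: [500.8, -9.4, 122.6]
orientation: [-0.164, -2.96, 0.935]
force: [0.6, -0.4, 0.7]
width: 0.409
```

```bash
python3 -c "
from h import *
o=robot.get_obs();print(o['clock'],w2g(o['position']),o['width'],o['force'])
for n in('wrist','side'):
  p=camera(n);save(p,n+'6')
i=cv2.imread('pics/side6.png');cv2.imwrite('pics/side6z.png',cv2.resize(i[170:310,240:430],None,fx=4,fy=4,interpolation=2))
"
```

```text
9.625 [-70.29409855  25.89756294 122.64612078] 0.40915128693201275 [ 0.62962685 -0.44879449  0.65386372]
```

View pics/wrist6.png

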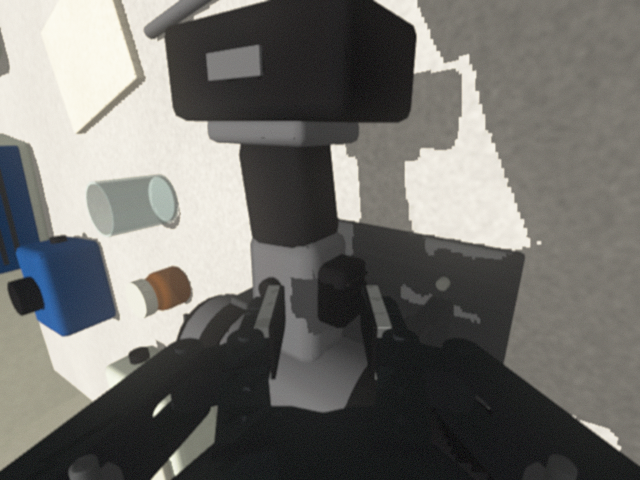

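View pics/side6z.png

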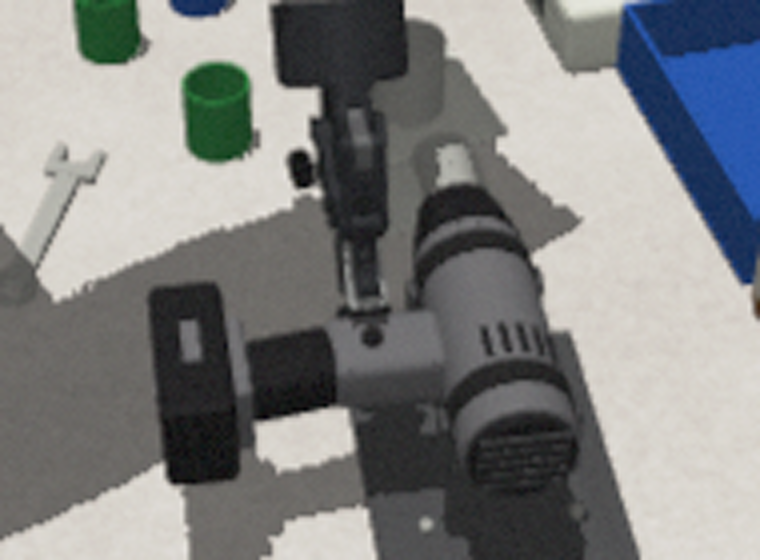

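Request:
{"method": "send_rows", "body": {
  "steps": "0 -0.25 0.17 0 0 0 3.5;0 -0.49 0.34 0 0 0 3.5;0 -0.49 0.34 0 0 0 3.5"
}}

```text
clock: 10.1
position: [499.8, -15.8, 122.0]
orientation: [-0.164, -2.959, 0.935]
force: [0.6, -0.6, -0.3]
width: 0.407
```

Request:
{"method": "send_rows", "body": {
  "steps": "0 -0.16 0.11 0 0 0 3.5;0 -0.33 0.23 0 0 0 3.5;0 -0.33 0.23 0 0 0 3.5"
}}

```text
clock: 10.48
position: [499.5, -19.4, 121.8]
orientation: [-0.163, -2.959, 0.934]
force: [-1.0, 5.0, 2.1]
width: 0.415
```

Request:
{"method": "send_rows", "body": {
  "steps": "0 -0.16 0.11 0 0 0 3.5;0 -0.33 0.23 0 0 0 3.5;0 -0.49 0.34 0 0 0 3.5;0 -0.49 0.34 0 0 0 3.5"
}}

```text
clock: 10.98
position: [498.8, -25.0, 121.9]
orientation: [-0.163, -2.96, 0.933]
force: [-1.1, 9.5, 2.0]
width: 0.407
```

Request:
{"method": "send_rows", "body": {
  "steps": "0 -0.16 0.11 0 0 0 3.5;0 -0.25 0.17 0 0 0 3.5;0 -0.25 0.17 0 0 0 3.5"
}}

```text
clock: 11.35
position: [498.6, -27.3, 121.8]
orientation: [-0.163, -2.961, 0.931]
force: [-2.4, 14.8, 4.1]
width: 0.41
```

Request:
{"method": "send_rows", "body": {
  "steps": "0 -0.07 0.05 0 0 0 3.5;0 0.05 0.21 0 0 0 3.5;0 0.05 0.21 0 0 0 3.5"
}}

```text
clock: 11.72
position: [499.2, -27.6, 120.3]
orientation: [-0.163, -2.962, 0.93]
force: [-1.8, 20.3, 11.4]
width: 0.414
```

```bash
python3 -c "
from h import *
o=robot.get_obs();print(o['clock'],w2g(o['position']),o['width'],o['force'])
for n in('wrist','side'):
  p=camera(n);save(p,n+'7')
i=cv2.imread('pics/side7.png');cv2.imwrite('pics/side7z.png',cv2.resize(i[210:280,280:380],None,fx=7,fy=7,interpolation=2))
i=cv2.imread('pics/wrist7.png');cv2.imwrite('pics/wrist7z.png',cv2.resize(i[200:400,220:430],None,fx=3,fy=3,interpolation=2))
"
```

```text
11.725 [-69.91477193   7.66064247 120.28000762] 0.4135990232465729 [-1.76253787 20.31634476 11.35895621]
```

View pics/wrist7z.png

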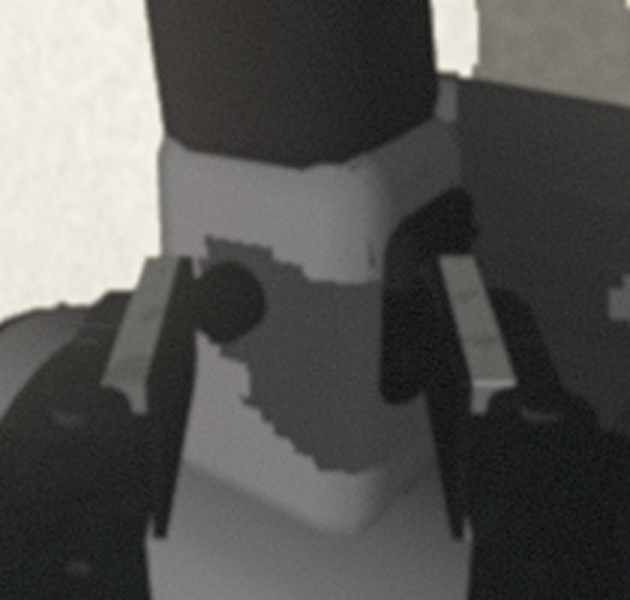

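View pics/side7z.png

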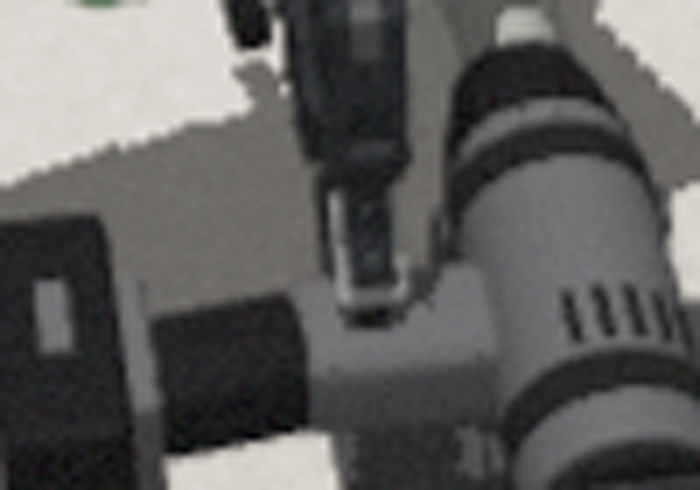

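Request:
{"method": "send_rows", "body": {
  "steps": "0 0.3 -0.4 0 0 0 3.5;0 1.14 -1.17 0 0 0 3.5;0 1.14 -1.17 0 0 0 3.1;0 1.14 -1.17 0 0 0 3.1"
}}

```text
clock: 12.32
position: [500.0, -13.8, 122.9]
orientation: [-0.163, -2.959, 0.936]
force: [0.1, -0.2, 0.1]
width: 0.361
```

```bash
python3 -c "
from h import *
o=robot.get_obs();print(o['clock'],w2g(o['position']),o['width'],o['force'])
print(rel(g2w([-70,24,121.3]),gR(41),o))
"
```

```text
12.325 [-70.62444175  21.49167407 122.90025699] 0.36052470722526275 [ 0.12055693 -0.18706835  0.0666241 ]
(array([-0.06,  0.3 , -0.01]), array([ 5.9, -0. ,  0.1]))
```

Request:
{"method": "send_rows", "body": {
  "steps": "-0.05 0.3 0 5.9 0 0.1 3.13;-0.05 0.3 0 5.9 0 0.1 3.13;-0.05 0.3 0 5.9 0 0.1 3.13"
}}

```text
clock: 12.7
position: [500.9, -11.2, 121.2]
orientation: [-0.162, -2.903, 1.082]
force: [0.3, 0.2, 0.5]
width: 0.371
```

Request:
{"method": "send_rows", "body": {
  "steps": "0 -0.26 0.23 0 0 0 3.13;0 -0.53 0.46 0 0 0 3.13;0 -0.75 0.66 0 0 0 3.13;0 -0.75 0.66 0 0 0 3.13"
}}

```text
clock: 13.2
position: [499.9, -20.9, 121.5]
orientation: [-0.164, -2.904, 1.082]
force: [0.1, 9.2, 1.3]
width: 0.364
```

Request:
{"method": "send_rows", "body": {
  "steps": "0 -0.15 0.13 0 0 0 3.13;0 -0.3 0.26 0 0 0 3.13;0 -0.3 0.26 0 0 0 3.13"
}}

```text
clock: 13.58
position: [499.5, -24.5, 121.5]
orientation: [-0.164, -2.905, 1.081]
force: [-0.4, 10.8, 2.7]
width: 0.368
```

```bash
cat > s.py <<'E'
import sys
from h import *
k=sys.argv[1]
o=robot.get_obs();print(o['clock'],w2g(o['position']),o['width'],o['force'])
for n in('wrist','side'):
  p=camera(n);save(p,n+k)
i=cv2.imread('pics/side%s.png'%k);cv2.imwrite('pics/side%sz.png'%k,cv2.resize(i[210:280,280:380],None,fx=7,fy=7,interpolation=2))
i=cv2.imread('pics/wrist%s.png'%k);cv2.imwrite('pics/wrist%sz.png'%k,cv2.resize(i[200:400,220:430],None,fx=3,fy=3,interpolation=2))
E
python3 s.py 8
```

```text
13.575 [-69.89575921  10.7726969  121.48142351] 0.36814383173318155 [-0.44417134 10.77084894  2.74539386]
```

View pics/wrist8z.png

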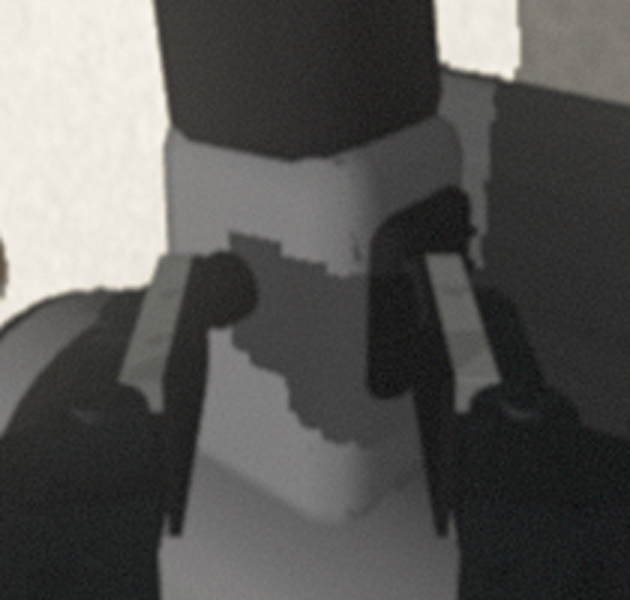

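View pics/side8z.png

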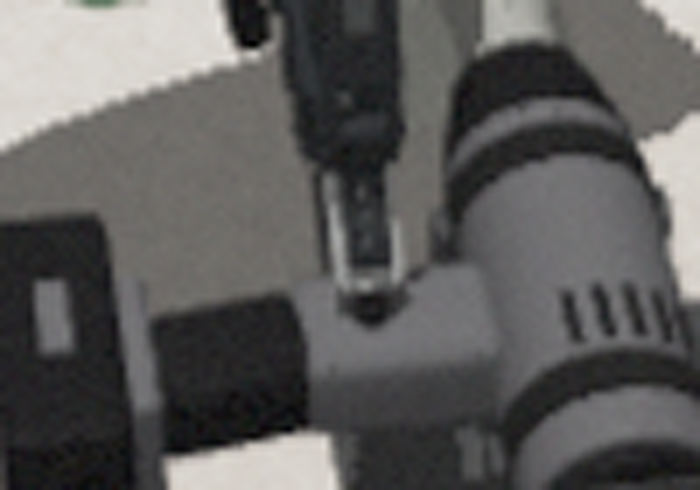

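Request:
{"method": "send_rows", "body": {
  "steps": "0 -0.08 0.07 0 0 0 3.13;0 0.05 0.22 0 0 0 3.13;0 0.18 0.37 0 0 0 3.13;0 0.18 0.37 0 0 0 3.13"
}}

```text
clock: 14.18
position: [500.2, -24.9, 117.9]
orientation: [-0.164, -2.907, 1.081]
force: [2.0, 17.2, 7.9]
width: 0.367
```

Request:
{"method": "send_rows", "body": {
  "steps": "0 0.07 0.08 0 0 0 3.13;0 0.2 0.23 0 0 0 3.13;0 0.2 0.23 0 0 0 3.13"
}}

```text
clock: 14.55
position: [500.3, -24.9, 114.9]
orientation: [-0.164, -2.907, 1.081]
force: [2.5, 17.8, 8.2]
width: 0.37
```

```bash
python3 s.py 9
```

```text
14.55 [-69.07132831  10.44075711 114.8867523 ] 0.37037473599344845 [ 2.54702111 17.76461704  8.22208346]
```

View pics/wrist9z.png

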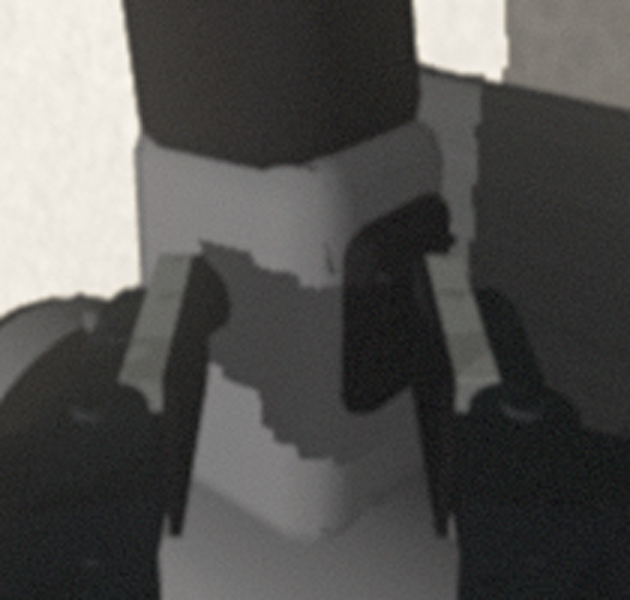

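View pics/side9z.png

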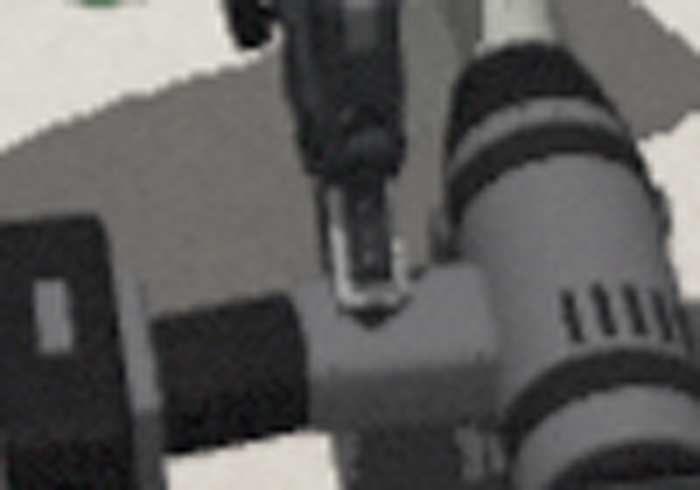

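Request:
{"method": "send_rows", "body": {
  "steps": "0 0.07 0.08 0 0 0 3.13;0 0.13 0.15 0 0 0 3.13;0 0.13 0.15 0 0 0 3.13"
}}

```text
clock: 15.02
position: [500.4, -24.9, 113.2]
orientation: [-0.164, -2.907, 1.081]
force: [0.4, 17.8, 12.4]
width: 0.367
```

Request:
{"method": "send_rows", "body": {
  "steps": "0 0.07 0.08 0 0 0 3.13;0 0.13 0.15 0 0 0 3.13;0 0.13 0.15 0 0 0 3.13"
}}

```text
clock: 15.4
position: [500.5, -24.9, 112.1]
orientation: [-0.163, -2.908, 1.082]
force: [-3.5, 21.4, 26.6]
width: 0.366
```

```bash
python3 s.py 10; python3 -c "
from h import *
p=camera('wrist');P=cloud(p);z=p['range_z'];G=w2g(P.reshape(-1,3)).reshape(P.shape);f=p['frame'].astype(int)
m=(z>0)&(abs(G[...,0]+70)<7)&(abs(G[...,1]+2)<9)&(G[...,2]>118)&(G[...,2]<133)
dark=m&(f.sum(-1)<150)
v,u=np.nonzero(dark);print(dark.sum(),G[dark].mean(0) if dark.any() else '')
for r in range(285,310,4): print(r,[(c,G[r,c].round(0).astype(int).tolist(),int(f[r,c].sum())) for c in range(280,302,3)])
"
```

```text
15.4 [-68.91056211  10.43608983 112.12058005] 0.36557055135194033 [-3.48720157 21.43875015 26.56527516]
121 [-70.10006728   1.84956969 127.14257263]
285 [(280, [-81, -1, 128], 304), (283, [-81, 0, 128], 249), (286, [-81, 1, 127], 150), (289, [-79, -1, 123], 198), (292, [-79, 1, 123], 228), (295, [-80, 3, 123], 279), (298, [-80, 4, 123], 315), (301, [-81, 6, 123], 385)]
289 [(280, [-81, 1, 131], 311), (283, [-80, 2, 130], 192), (286, [-81, 3, 129], 140), (289, [-77, -1, 123], 190), (292, [-77, 1, 123], 208), (295, [-78, 2, 123], 211), (298, [-79, 5, 124], 201), (301, [-79, 7, 124], 363)]
293 [(280, [-81, 4, 134], 298), (283, [-80, 4, 132], 137), (286, [-79, 4, 130], 131), (289, [-75, 0, 124], 193), (292, [-75, 1, 123], 212), (295, [-76, 3, 124], 206), (298, [-77, 5, 123], 207), (301, [-78, 7, 124], 199)]
297 [(280, [-81, 8, 137], 275), (283, [-81, 8, 136], 129), (286, [-78, 5, 131], 128), (289, [-74, 0, 125], 109), (292, [-73, 0, 123], 206), (295, [-74, 3, 124], 217), (298, [-75, 4, 123], 199), (301, [-75, 6, 123], 205)]
301 [(280, [-81, 10, 138], 196), (283, [-81, 10, 137], 123), (286, [-76, 5, 131], 128), (289, [-72, 0, 125], 107), (292, [-71, 1, 124], 185), (295, [-72, 2, 123], 205), (298, [-73, 4, 123], 208), (301, [-73, 6, 123], 198)]
305 [(280, [-80, 12, 140], 142), (283, [-80, 11, 138], 125), (286, [-74, 5, 131], 122), (289, [-69, -1, 124], 122), (292, [-70, 1, 124], 158), (295, [-70, 3, 124], 204), (298, [-71, 4, 123], 196), (301, [-71, 7, 124], 204)]
309 [(280, [-81, 14, 143], 125), (283, [-79, 13, 140], 130), (286, [-73, 6, 132], 114), (289, [-67, -1, 124], 111), (292, [-67, 0, 123], 200), (295, [-67, 1, 122], 203), (298, [-69, 4, 123], 195), (301, [-69, 6, 123], 192)]
```

View pics/wrist10z.png

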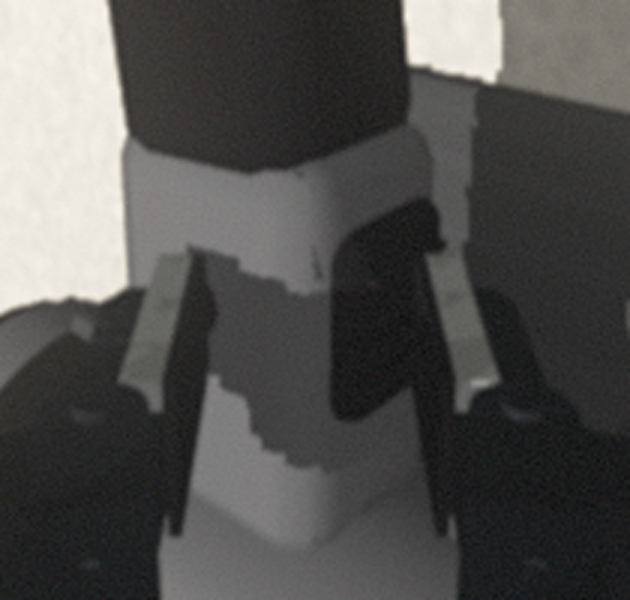

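View pics/side10z.png

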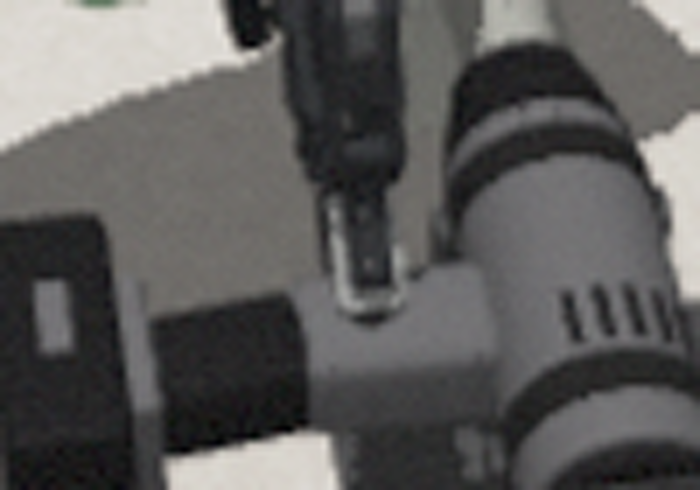

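Request:
{"method": "send_rows", "body": {
  "steps": "0 0.04 0.01 0 0 0 3.21;0 0.08 0.02 0 0 0 3.29;0 0.12 0.02 0 0 0 3.37;0 0.16 0.03 0 0 0 3.45;0 0.2 0.04 0 0 0 3.53;0 0.24 0.05 0 0 0 3.61;0 0.28 0.06 0 0 0 3.69;0 0.32 0.07 0 0 0 3.77;0 0.36 0.08 0 0 0 3.85;0 0.4 0.09 0 0 0 3.93"
}}

```text
clock: 16.8
position: [500.7, -23.8, 108.8]
orientation: [-0.163, -2.906, 1.086]
force: [0.3, 7.4, 23.4]
width: 0.461
```

Request:
{"method": "send_rows", "body": {
  "steps": "0 0.04 0.01 0 0 0 4.01;0 0.08 0.02 0 0 0 4.09;0 0.12 0.03 0 0 0 4.17;0 0.16 0.04 0 0 0 4.25;0 0.2 0.05 0 0 0 4.33;0 0.24 0.06 0 0 0 4.41;0 0.24 0.06 0 0 0 4.41"
}}

```text
clock: 17.68
position: [500.9, -22.7, 106.8]
orientation: [-0.164, -2.906, 1.086]
force: [2.6, 4.1, 18.8]
width: 0.519
```

```bash
python3 s.py 11
```

```text
17.675 [-68.73646558  12.76210481 106.75564719] 0.5189013466250253 [ 2.56303666  4.05934837 18.79945732]
```

View pics/wrist11z.png

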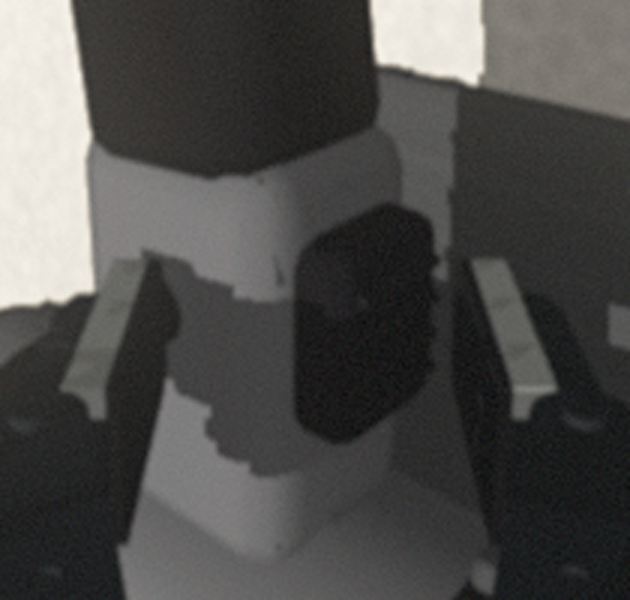

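Request:
{"method": "send_rows", "body": {
  "steps": "0 0 -0.5 0 0 0 4.41;0 0 -2 0 0 0 4.41;0 0 -6 0 0 0 4.41;0 0 -9 0 0 0 4.41;0 0 -9 0 0 0 4.41"
}}

```text
clock: 18.4
position: [507.0, 37.5, 174.0]
orientation: [-0.162, -2.906, 1.083]
force: [-0.4, -0.1, -1.2]
width: 0.515
```

```bash
cat > v.py <<'E'
from h import *
o=robot.get_obs();print(o['clock'],w2g(o['position']),o['force'])
for n in('wrist','side'):
  p=camera(n);save(p,n+'12')
  for q in('trigger_face','lock_top','cup'):
    print(n,q,[(w2g(d['centre']).round(1),np.round(d['centre']),round(d['score'],2)) for d in spotter.pinpoint(p,q)[:2]])
  P=cloud(p);z=p['range_z'];G=w2g(P.reshape(-1,3)).reshape(P.shape)
  f=p['frame'].astype(int).sum(-1)
  m=(z>0)&(abs(G[...,0]+70)<14)&(G[...,1]>19)&(G[...,1]<45)&(G[...,2]>92)&(G[...,2]<119);q=G[m];print('trig',len(q),np.percentile(q[:,1],[50,75,90,97]) if len(q) else '')
  m=(z>0)&(np.hypot(G[...,0]+70.5,G[...,1]+4)<8)&(G[...,2]>118)&(G[...,2]<135);q=G[m];print('btn z',len(q),np.percentile(q[:,2],[10,50,80,95]), 'dark',np.percentile(G[m&(f<170)][:,2],[10,50,90]) if (m&(f<170)).any() else '')
i=cv2.imread('pics/side12.png');cv2.imwrite('pics/side12z.png',cv2.resize(i[130:290,240:400],None,fx=4,fy=4,interpolation=2))
E
python3 v.py
```

```text
18.4 [-69.34692989  73.21057002 173.95633609] [-0.42224483 -0.12354827 -1.20990255]
wrist trigger_face [(array([-70.3,  28. , 100.2]), array([501.,  -7., 100.]), 0.9)]
wrist lock_top [(array([-69.9,  -4.1, 127.7]), array([498., -39., 128.]), 0.44)]
wrist cup []
trig 1088 [26.95214215 27.66680638 28.34365876 28.89920632]
btn z 260 [123.02670269 123.88732879 124.44695367 124.85083586] dark [123.84521122 124.36473382 124.76589121]
side trigger_face [(array([-71.7,  26.9, 103.2]), array([500.,  -8., 103.]), 0.44)]
side lock_top []
side cup [(array([ -1.7, 264. ,  70.1]), array([596., 220.,  70.]), 0.81), (array([  8.6, 258.4,   0.6]), array([605., 213.,   1.]), 0.7)]
trig 13 [27.08624195 28.01834649 30.25068269 31.19219382]
btn z 30 [122.49499997 125.29205381 126.46462506 128.20803268] dark [124.23003133 125.47459129 128.74530462]
```

View pics/wrist12.png

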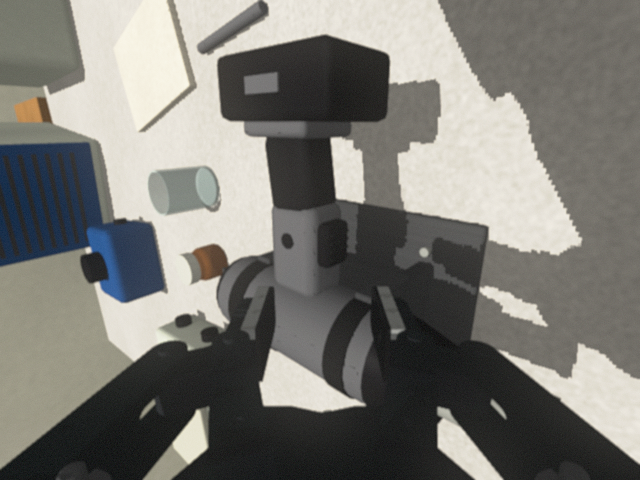

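View pics/side12z.png

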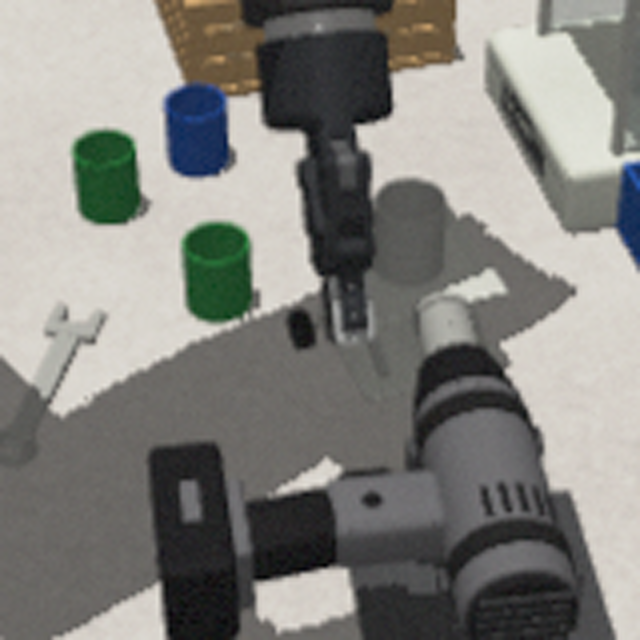

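```bash
python3 -c "
from h import *
print(robot.sign_off(),robot.get_obs()['clock'])"
```

```text
the job is handed in; nothing more can be done
the job is handed in; nothing more can be done
```

The cup is on the jack and the gun's trigger is latched half-way. I handed the job in at about 19 s on the clock; no verdict is reported.

- **Cup:** I put the steel cup on the jack's plate. After I let go, the wrist camera showed it upright, about 2.5 mm from the plate's centre. The last side picture still has it there, at height 70 mm.
- **Gun:** I pressed with the gripper tilted. One finger squeezed the trigger home and the other pressed the lock-on button. I then opened the fingers to ease the trigger out while the button stayed in.
- **First try:** The button finger sat at the button's outer edge, so I backed off, changed the tilt and opening, and squeezed again.
- **Forces:** The highest push I read on the gun was about 34 N, taken at the end of each move.

**Last checks, with the gripper clear:**
- **Trigger:** its face stood about 5 mm in from rest, which fits the caught position of 5.4 mm.
- **Button:** its top was at about 124 mm against 129 mm at rest, so it stays in.

**Disagreements:**
- The network's wrist estimate of the button height was 127.7 mm, against 124 mm from the depth reading there. I trusted the depth.
- The side camera gave no network estimate for the button. Its depth readings were sparse and scattered, at roughly 124 to 129 mm.
- The wrist camera did not see the cup at the end.
- I did not measure the bystanders again. The last pictures showed the beaker, jar, marker and wrench with no visible change, and the arm stayed clear of them.

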